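# Close the bench caliper on the thicker shaft

## Task

Stand the thicker of the two stepped shafts upright on its wide end on the bench, well inside the open gap between the caliper's jaws. Then push the sliding jaw shut against it by the sprung thumb pad until the shaft is held between both jaws and the pad gives a few millimetres; do not force it. Back off and leave the jaws closed on the shaft, and leave the thinner shaft where it stands.

Things in the scene. Friction and masses are not known exactly. Their poses are not given: they have to be found in the camera images.
- caliper: Steel beam caliper lying flat, fixed to the bench. Origin: bench level, in the plane of the fixed jaw's face, near the middle of the jaws. y: the way the jaw opens; x: from jaw tips to beam (away from the robot at yaw 0); z up. Beam: x 37 to 63 mm, top 20 mm high, y -60 to 265 mm, a foot 24 mm high under each end (the far one y 244 to 270 mm). In the gap only bench top (z = 0).
- anvil: The fixed jaw, rigid part of the caliper; same origin and axes. Its measuring face is the plane y = 0 and looks to +y. Both jaws are steel bars 90 mm long (x -35 to +55 mm), 16 mm thick, from 3 to 25 mm above the bench.
- jaw: The sliding jaw. Origin: bench level, in the plane of its face (which looks to the fixed jaw), x = 0 of the caliper; same axes. Its y in the caliper frame is the opening: 0 shut, 120 mm at most; it starts 85 to 110 mm open. It slides with about 2 N of friction and stays where it is left. Its carriage on the beam reaches 50 mm behind the face, 35 mm high.
- jaw_face (a point): Point on the sliding jaw's measuring face: x = 0, 14 mm above the bench.
- pad (a joint): Travel (m) of the sprung thumb pad towards its carriage: 0 at rest, 0.010 fully in. The spring is preloaded: 8 N to start, 13 N at full travel. Pushed towards -y of the caliper, the pad first carries the jaw (and shaft) along without giving (under 6 N); it gives only once the jaws are closed on something. Released, it springs back and the jaw stays.
- pad_face (a point): Middle of the thumb pad's rear face, to be pushed towards -y of the caliper: x = 50 mm, 70 mm behind the jaw's face, 45 mm above the bench. The pad is a dark upright plate 34 mm wide (x), 8 mm thick, from 22 to 60 mm above the bench, behind the carriage.
- thick_shaft: The thicker loose aluminium shaft, standing upright: a journal 44 mm in diameter and 42 mm high at the bottom, then a spigot 28 mm in diameter up to 75 mm. 0.2 kg. Origin: centre of its underside; z is its axis.
- thin_shaft: The thinner loose aluminium shaft, standing upright, same shape but its journal is only 34 mm in diameter (spigot 28 mm, heights the same). Origin: centre of its underside. Must stay where it is.

How it is judged:
By the outcome, as a careful person would: the job done as asked, in the order asked, and still so for the second after the job is handed in, with the robot touching nothing.
It also fails if it takes over 56 s, if anything falls off the work surface, if the arm or the gripper's body presses on something with over 40 N, if the wrist force passes 120 N, or if a joint passes its speed limit or range.

## Robot

A 6-joint arm with a two-finger parallel gripper is mounted at the origin on a cart in front of the work surface, level with it; the furniture and walls round the work are solid. World frame = base frame: x ahead of the robot, y to its left, z up, the work surface at z = 0. Lengths are in m, angles in rad, forces in N, time in s.
With the tool pointing down it reaches from about 0.35 to 0.775 m from the base axis. Payload 5.5 kg.
Tool frame: the origin (TCP) lies between the finger pads; the fingertips stand 22 mm ahead of it and the grasp point (between the pads) lies 3 mm ahead of it; z points along the fingers, y is the line along which they close (so a half turn about z gives the same grasp; the last joint's range is limited). The gripper opens to 85 mm and grips with 20 to 120 N. Pads are 22 mm wide; open, the fingers measure 114 mm over their backs; the gripper's body (76 mm by 85 mm) begins 54 mm behind the grasp point. The pads swing forward as they close: fully open they stand 13 mm farther back than shut.
Start: joints at [1.077, 0.313, 0.046, 1.304, 0, 1.431], TCP at [0.199, 0.539, 0.253] pointing down, gripper open.
Joint ranges: [-2.76, 2.76], [-0.86, 1.69], [-1.03, 1.26], [-2.2, 2.34], [-1.47, 1.5], [-3.14, 3.14]. Speed limits (rad/s): [2.57, 2.57, 3.14, 3.14, 3.14, 3.14].

## Interface

Orientations are given as a unit quaternion [w, x, y, z].
In Python, from workcell import env gives the robot as it stands.
- The arm moves only by the tool hand_motion, called after "Request:" in YAML: its name, and indented under it one key for each argument. Schema: {"type":"object","properties":{"rows":{"type":"array","items":{"type":"number"},"minItems":6,"maxItems":48},"aperture":{"type":"number"},"force":{"type":"number"},"only":{"type":"string"},"quiet":{"type":"boolean"},"lines":{"type":"string"}},"required":["rows"],"additionalProperties":false}. rows is one flat list of numbers that holds 1 to 8 rows one after another, with no inner brackets; each row has 6 numbers: dx, dy, dz in normalised numbers (1 is 40 cm), then a rotation vector rx, ry, rz in parts of the range, where 1.0 means 4 rad; each row is the pose to reach, as a shift and turn from the pose commanded when the call began, along the tool's axes at that moment; what a row does not reach only later rows make up. A row lasts 1/8 s, in which the tool goes at most 0.0625 m and 0.188 rad, less where a joint would pass 70% of its speed; a pose out of reach is approached as far as the arm can. aperture is the finger opening in m, set as the call begins (left out keeps the last). The fingers move at their own pace and stop on an object; force is the grip in N (left out, the last holds). Time passes only in rows, so rows that do not move let the fingers close. The tool returns the time, the measured TCP pose, the force, the opening and the grip force at its end. only (a regular expression) keeps the lines of the reply that match it, lines (a string "A,B") keeps lines A to B, and quiet returns only ok. Shift and turn numbers lie between -1 and 1, and a call with a number outside is refused. Input that does not fit is refused with a message, and nothing moves.
- env.get_state(): the state, without advancing time (a new reading comes with each control period).
- env.read_camera(name): name is "side" or "top"; returns a dict with "image" (420x560x3 uint8, red, green, blue), "K" (3x3 intrinsics, pixels), "R" (3x3) and "t" (3): a world point X has camera coordinates R X + t. Camera axes: x right, y down, z forward; pixel columns grow to the right and rows downward; lengths in m; the calibration is good to about 2 mm. A picture is of the moment at which its call begins. There is no depth.
- env.hand_in(): hands the job in; it is judged then, once.
The state is a dict: "clock": time; "joint_pos": joint angles; "qvel": joint speeds; "tau": joint torques, N m; "tcp_pos": TCP position; "orientation": TCP orientation; "wrist_force": force on the tool from outside, world axes, zero at the start; "ft_torque": the same for the moment, N m; "finger_gap": finger opening in m; "grip_force": force on a finger pad.
Only numpy, scipy, OpenCV 4.12 (cv2) and the standard library are available. Lean on these libraries where they do the work, as an engineer would, in place of code of your own. Each camera call takes 0.05 s, during which the arm holds its last target. There are 200 camera calls.

## Working session

There is one attempt and no reset: what is moved stays moved. The work goes in short steps, Python scripts to look and compute and a tool call to move; the robot and the scene stay as the last step left them, time stands still between calls to the robot, and variables do not carry over. Pictures are saved under pics/ and viewed, at most 10 in all, crops included, and the job is handed in when it is done.

```bash
ls; mkdir -p pics
```

Run:
```python
from workcell import env
import cv2,numpy as np
s=env.get_state();print({k:np.round(v,3) for k,v in s.items()})
for n in("side","top"):
    c=env.read_camera(n);cv2.imwrite(f"pics/{n}0.png",c["image"][:,:,::-1]);np.savez(f"{n}.npz",K=c["K"],R=c["R"],t=c["t"])
    print(n,np.round(c["K"],1).tolist(),np.round(-c["R"].T@c["t"],3),np.round(c["R"],2).tolist())
```

```text
pics
workcell.py
{'clock': np.float64(0.0), 'joint_pos': array([ 1.077,  0.314,  0.045,  1.304, -0.   ,  1.431]), 'qvel': array([-0.001, -0.   ,  0.002, -0.001, -0.001,  0.   ]), 'tau': array([-0.0000e+00, -4.8063e+01,  2.9853e+01,  2.0000e-02,  0.0000e+00,
       -0.0000e+00]), 'tcp_pos': array([0.199, 0.539, 0.252]), 'orientation': array([-0.   ,  0.176,  0.984, -0.001]), 'wrist_force': array([-0.146, -0.362,  0.431]), 'ft_torque': array([0.005, 0.   , 0.018]), 'grip_force': np.float64(0.0), 'finger_gap': np.float64(0.085)}
side [[493.6, 0.0, 285.9], [0.0, 493.6, 200.0], [0.0, 0.0, 1.0]] [ 0.043 -0.668  0.737] [[0.82, -0.58, -0.02], [-0.39, -0.53, -0.75], [0.42, 0.62, -0.66]]
top [[506.9, 0.0, 275.2], [0.0, 506.9, 205.3], [0.0, 0.0, 1.0]] [ 0.384 -0.014  1.35 ] [[0.03, -1.0, 0.01], [-1.0, -0.03, -0.06], [0.06, -0.01, -1.0]]
```

View pics/top0.png

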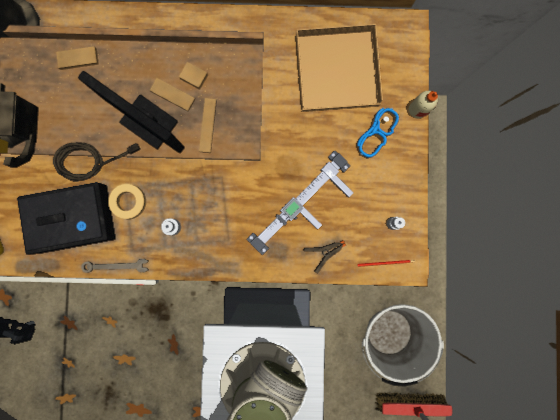

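View pics/side0.png

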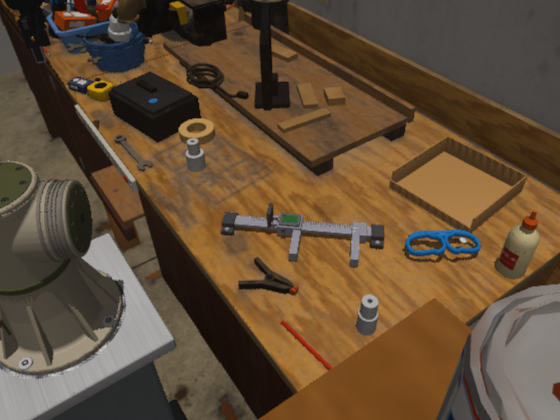

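The top view shows the shafts at about (170,227) and (396,223). The caliper runs from foot (258,243) to foot (339,160), with the sliding jaw near (312,216) and the fixed jaw near (342,185). I'll enlarge these areas.

Run:
```python
import cv2,numpy as np
t=cv2.imread("pics/top0.png");s=cv2.imread("pics/side0.png")
z=lambda i,x,y,w,h,f:cv2.resize(i[y:y+h,x:x+w],None,fx=f,fy=f,interpolation=cv2.INTER_CUBIC)
a=np.hstack([z(t,150,207,40,40,5),z(t,376,203,40,40,5),z(s,175,132,40,50,5)[:200],z(s,348,290,40,50,5)[:200]])
b=z(t,240,145,120,115,3.3)[:375]
c=z(s,215,195,180,75,2.2)
H=max(b.shape[0],c.shape[0]);p=np.zeros((H,800,3),np.uint8);p[:b.shape[0],:b.shape[1]]=b;p[:c.shape[0],b.shape[1]+2:b.shape[1]+2+c.shape[1]]=c
cv2.imwrite("pics/z.png",np.vstack([a,p]))
```

```text
(no output)
```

View pics/z.png

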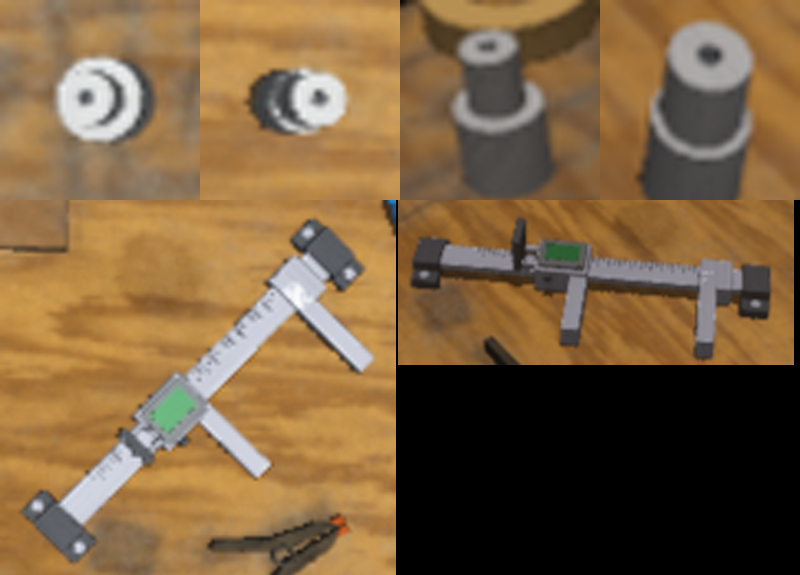

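The left shaft is the thick one: its side-crop widths (journal to spigot) are about 95:58, against 100:82 for the right one. Next I'll measure it and the caliper.

Create h.py:
```python
import numpy as np,cv2
def ray(n,uv,z):
    c=np.load(n+".npz");uv=np.atleast_2d(np.asarray(uv,float));R,t=c["R"],c["t"];o=-R.T@t
    d=np.c_[uv,np.ones(len(uv))]@np.linalg.inv(c["K"]).T@R
    return (o+d*((z-o[2])/d[:,2])[:,None])[:,:2]
```

Run:
```python
from h import *
t=cv2.imread("pics/top0.png");hsv=cv2.cvtColor(t,cv2.COLOR_BGR2HSV)
m=((hsv[:,:,1]<60)&(hsv[:,:,2]>110)).astype(np.uint8)
# shafts
for (x,y) in((150,207),(376,203)):
    v,u=np.nonzero(m[y:y+40,x:x+40]);u=u+x;v=v+y
    print("bright extent",u.min(),u.max(),v.min(),v.max()); 
    (cx,cy),r=cv2.minEnclosingCircle(np.c_[u,v].astype(np.float32));print(cx,cy,r,"z42",ray("top",(cx,cy),.042))
print("top hole",ray("top",(167.4,226.6),.075))
print("side top",ray("side",(175+89/5,132+46/5),.075),"ring",ray("side",(175+100/5,132+106/5),.042))
# caliper
def bar(p0,p1,w,z):
    k=np.zeros_like(m);cv2.line(k,p0,p1,1,w);v,u=np.nonzero(k&m);P=ray("top",np.c_[u,v],z)
    (c,wh,a)=cv2.minAreaRect((P*1000).astype(np.float32)); q=np.linalg.svd(P-P.mean(0))[2][0]
    print("rect",np.round(c),np.round(wh,1),round(a,1),"mean",P.mean(0).round(4),"dir",np.degrees(np.arctan2(q[1],q[0])).round(1)); return P
f=lambda a,b:(int(round(240+a/3.3)),int(round(145+(b-200)/3.3)))
A=bar(f(330,315),f(366,362),13,.025)
B=bar(f(222,425),f(264,471),13,.025)
C=bar(f(80,510),f(115,467),16,.02)
C2=bar(f(205,370),f(270,300),14,.02)
print("beam yaw",np.degrees(np.arctan2(*(C2.mean(0)-C.mean(0))[::-1])))
print("feet",ray("top",[f(60,527),f(328,257)],.024))
print("pad top",ray("top",[f(123,437),f(150,459)],.060), "pad side",ray("side",[(215+518/2.2-398/2.2,195+ (222-200)/2.2)],.060))
```

```text
bright extent 161 178 218 235
169.36441040039062 226.42372131347656 8.752275466918945 z42 [[0.40528017 0.24884709]]
bright extent 390 404 217 229
397.0 222.5 7.43313455581665 z42 [[ 0.43029833 -0.33806094]]
top hole [[0.40418776 0.24711094]]
side top [[0.40545883 0.2508305 ]] ring [[0.40472261 0.248314  ]]
rect [ 523. -197.] [63.1 15. ] 46.1 mean [ 0.5226 -0.1973] dir -134.9
rect [ 437. -115.] [64.6 16.7] 46.3 mean [ 0.4362 -0.1159] dir -133.4
rect [402. -10.] [24.1 72.2] 46.5 mean [ 0.4017 -0.0104] dir 135.7
rect [ 519. -121.] [ 31.  113.2] 50.3 mean [ 0.5195 -0.121 ] dir 138.2
beam yaw -43.204642959748284
feet [[ 0.36563663  0.01998906]
 [ 0.58661122 -0.18767138]]
pad top [[ 0.43589433 -0.02742573]
 [ 0.42114116 -0.04816016]] pad side [[ 0.43553359 -0.02837007]]
```

Add to h.py:
```python
from scipy.spatial.transform import Rotation as Ro
yaw=np.radians(46.6);ex=np.array([np.cos(yaw),np.sin(yaw),0]);ey=np.array([-ex[1],ex[0],0]);O=np.array([.518,-.1924,0])
cal=lambda x,y,z:O+x*ex+y*ey+np.array([0,0,z])
RT=np.c_[ey,ex,[0,0,-1]]
def go(env,p):
    s=env.get_state();w,x,y,z=s["orientation"];R=Ro.from_quat([x,y,z,w]).as_matrix()
    print("tool delta",(R.T@(np.array(p)-s["tcp_pos"])).round(4),"rot",Ro.from_matrix(R.T@RT).as_rotvec().round(4),"t",s["clock"],"tcp",s["tcp_pos"].round(4),"cal",(np.c_[ex,ey].T@(s["tcp_pos"]-O)).round(4))
```

```bash
python3 -c "
from h import *
from workcell import env
go(env,[.405,.2488,.12])"
```

```text
tool delta [-0.2938 -0.2007  0.1327] rot [-1.700e-03  1.000e-04  4.037e-01] t 0.1 tcp [0.199  0.539  0.2525] cal [0.3123 0.7343]
```

Units first: shifts go in shares of 40 cm and turns go in shares of 4 rad. So -0.294 m / 0.4 = -0.735, 0.12 m / 0.4 = 0.3, 0.12 rad / 4 = 0.03.

Request:
hand_motion:
  rows: [-0.1, -0.075, 0, 0, 0, 0.015, -0.225, -0.15, 0.05, 0, 0, 0.03, -0.35, -0.25, 0.1, 0, 0, 0.05, -0.5, -0.35, 0.175, 0, 0, 0.07, -0.65, -0.45, 0.25, 0, 0, 0.09, -0.735, -0.5, 0.3, 0, 0, 0.101, -0.735, -0.5, 0.3325, 0, 0, 0.101, -0.735, -0.5, 0.3325, 0, 0, 0.101]
  aperture: 0.085
  force: 40

```text
clock: 1.1
tcp_pos: [0.4049, 0.2483, 0.1187]
orientation: [-0.002, 0.371, 0.929, -0.001]
wrist_force: [-0.6, -0.4, 0.3]
finger_gap: 0.0845
grip_force: 0.0
```

Run:
```python
from h import *
from workcell import env
go(env,[.405,.2488,.067])
cv2.imwrite("pics/top1.png",env.read_camera("side")["image"][:,:,::-1])
```

```text
tool delta [0.0002 0.0006 0.0517] rot [-0.0036 -0.0019 -0.0033] t 1.1 tcp [0.4049 0.2483 0.1187] cal [0.2425 0.385 ]
```

View pics/top1.png

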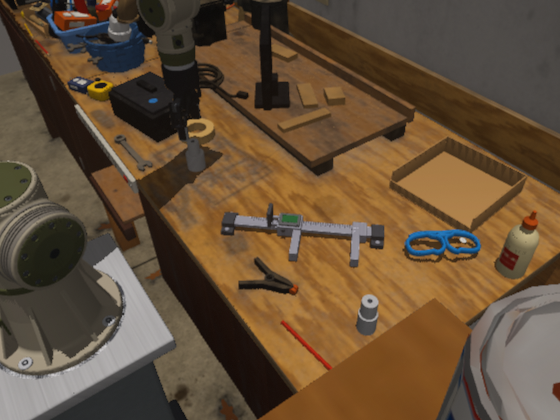

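The gripper is directly above the thick shaft, at about (193,140). I'll go down and grip the spigot.

Request:
hand_motion:
  rows: [0, 0, 0.0625, 0, 0, 0, 0, 0, 0.1125, 0, 0, 0, 0, 0, 0.13, 0, 0, 0, 0, 0, 0.13, 0, 0, 0]

```text
clock: 1.65
tcp_pos: [0.4054, 0.2507, 0.0688]
orientation: [0.0, 0.369, 0.929, 0.0]
wrist_force: [0.6, -0.6, -0.0]
finger_gap: 0.0849
grip_force: 0.0
```

Request:
hand_motion:
  rows: [0, 0, 0, 0, 0, 0, 0, 0, 0, 0, 0, 0, 0, 0, 0, 0, 0, 0, 0, 0, 0, 0, 0, 0, 0, 0, 0, 0, 0, 0, 0, 0, 0, 0, 0, 0]
  aperture: 0.0
  force: 40

```text
clock: 2.4
tcp_pos: [0.406, 0.25, 0.0688]
orientation: [0.0, 0.37, 0.929, 0.0]
wrist_force: [-1.4, -1.2, 5.5]
finger_gap: 0.0263
grip_force: 39.4
```

To row units: -0.07 m / 0.4 = -0.175, -0.05 m / 0.4 = -0.125.

Request:
hand_motion:
  rows: [0, 0, -0.05, 0, 0, 0, 0, 0, -0.125, 0, 0, 0, 0, 0, -0.175, 0, 0, 0, 0, 0, -0.175, 0, 0, 0]

```text
clock: 2.9
tcp_pos: [0.4066, 0.2503, 0.1392]
orientation: [0.001, 0.37, 0.929, 0.001]
wrist_force: [-0.0, -0.3, -2.6]
finger_gap: 0.0266
grip_force: 39.9
```

Run:
```python
from h import *
from workcell import env
go(env,cal(0,.052,.14))
```

```text
tool delta [-0.3332 -0.245  -0.001 ] rot [ 0.0025  0.001  -0.0004] t 2.9 tcp [0.4066 0.2503 0.1392] cal [0.2451 0.3851]
```

To row units: -0.333 m / 0.4 = -0.8325, -0.32 m / 0.4 = -0.8.

Request:
hand_motion:
  rows: [-0.075, -0.055, -0.05, 0, 0, 0, -0.2, -0.1475, -0.075, 0, 0, 0, -0.325, -0.24, -0.075, 0, 0, 0, -0.45, -0.33, -0.075, 0, 0, 0, -0.575, -0.4225, -0.075, 0, 0, 0, -0.7, -0.515, -0.075, 0, 0, 0, -0.8, -0.5875, -0.05, 0, 0, 0, -0.8325, -0.6125, 0, 0, 0, 0]

```text
clock: 3.9
tcp_pos: [0.4798, -0.1601, 0.137]
orientation: [0.0, 0.372, 0.928, -0.0]
wrist_force: [0.2, 0.1, -2.3]
finger_gap: 0.027
grip_force: 40.0
```

Request:
hand_motion:
  rows: [0, 0, 0, 0, 0, 0, 0, 0, 0, 0, 0, 0]

```text
clock: 4.15
tcp_pos: [0.4784, -0.156, 0.1375]
orientation: [-0.001, 0.37, 0.929, 0.0]
wrist_force: [-0.3, 0.9, -1.8]
finger_gap: 0.0268
grip_force: 40.0
```

Run:
```python
from h import *
from workcell import env
go(env,cal(0,.052,.0695))
cv2.imwrite("pics/top2.png",env.read_camera("top")["image"][:,:,::-1])
a=cv2.imread("pics/top2.png")[130:260,230:370];b=env.read_camera("side")["image"][150:300,200:400,::-1]
f=lambda i,s:cv2.resize(i,None,fx=s,fy=s,interpolation=cv2.INTER_CUBIC)
a=f(a,2.8);b=f(b,2);H=max(len(a),len(b))
p=lambda i:cv2.copyMakeBorder(i,0,H-len(i),0,0,0)
cv2.imwrite("pics/z2.png",np.hstack([p(a),p(b)]))
```

```text
tool delta [-0.0019  0.0008  0.068 ] rot [-0.0003 -0.0024 -0.0001] t 4.15 tcp [ 0.4784 -0.156   0.1375] cal [-0.0008  0.0537]
```

View pics/z2.png

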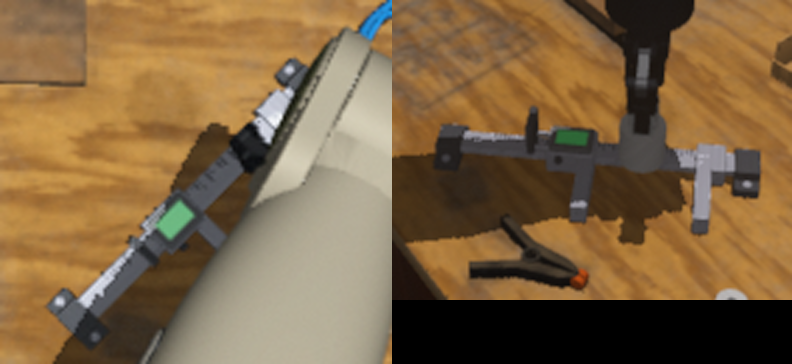

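The side view shows the shaft hanging upright over the gap, its bottom at about (325,232) in the full picture. I'll lower it until it touches.

To row units: 0.068 m / 0.4 = 0.17, -0.002 m / 0.4 = -0.005.

Request:
hand_motion:
  rows: [-0.005, 0, 0.05, 0, 0, 0, -0.005, 0, 0.1, 0, 0, 0, -0.005, 0, 0.1375, 0, 0, 0, -0.005, 0, 0.1575, 0, 0, 0, -0.005, 0, 0.165, 0, 0, 0, -0.005, 0, 0.17, 0, 0, 0, -0.005, 0, 0.17, 0, 0, 0]

```text
clock: 5.12
tcp_pos: [0.4809, -0.1584, 0.0706]
orientation: [0.0, 0.37, 0.929, 0.0]
wrist_force: [-0.9, 0.5, -1.0]
finger_gap: 0.0268
grip_force: 40.0
```

Request:
hand_motion:
  rows: [0, 0, 0.0025, 0, 0, 0, 0, 0, 0.0025, 0, 0, 0]

```text
clock: 5.38
tcp_pos: [0.4808, -0.1583, 0.0694]
orientation: [0.0, 0.37, 0.929, 0.0]
wrist_force: [-0.3, -0.2, -3.4]
finger_gap: 0.0266
grip_force: 40.0
```

To row units: 0.001 m / 0.4 = 0.0025.

Request:
hand_motion:
  rows: [0, 0, 0.0025, 0, 0, 0, 0, 0, 0.0025, 0, 0, 0]

```text
clock: 5.62
tcp_pos: [0.4809, -0.1585, 0.0688]
orientation: [0.0, 0.37, 0.929, -0.0]
wrist_force: [-1.8, -0.6, 4.2]
finger_gap: 0.0268
grip_force: 40.7
```

Request:
hand_motion:
  rows: [0, 0, 0.0018, 0, 0, 0, 0, 0, 0.0018, 0, 0, 0]

```text
clock: 5.88
tcp_pos: [0.4809, -0.1585, 0.0688]
orientation: [0.001, 0.37, 0.929, -0.0]
wrist_force: [-2.8, 0.9, 9.0]
finger_gap: 0.0268
grip_force: 41.4
```

Request:
hand_motion:
  rows: [0, 0, 0, 0, 0, 0, 0, 0, 0, 0, 0, 0, 0, 0, 0, 0, 0, 0, 0, 0, 0, 0, 0, 0]
  aperture: 0.07

```text
clock: 6.38
tcp_pos: [0.4806, -0.1582, 0.0674]
orientation: [-0.0, 0.37, 0.929, 0.0]
wrist_force: [0.7, -0.2, 0.7]
finger_gap: 0.0701
grip_force: 0.0
```

Request:
hand_motion:
  rows: [0, 0, -0.05, 0, 0, 0, 0, 0, -0.125, 0, 0, 0, 0, 0, -0.25, 0, 0, 0, 0, 0, -0.325, 0, 0, 0, 0, 0, -0.325, 0, 0, 0]

```text
clock: 7.0
tcp_pos: [0.4823, -0.1591, 0.2002]
orientation: [0.003, 0.37, 0.929, -0.0]
wrist_force: [-0.6, 0.2, -0.6]
finger_gap: 0.0704
grip_force: 0.0
```

Run:
```python
from h import *
from workcell import env
go(env,cal(.05,.205,.2))
```

```text
tool delta [ 0.1562  0.0503 -0.0006] rot [ 0.0016  0.0052 -0.0003] t 7.0 tcp [ 0.4823 -0.1591  0.2002] cal [-0.0003  0.0489]
```

To row units: 0.156 m / 0.4 = 0.39, 0.03 m / 0.4 = 0.075.

Request:
hand_motion:
  rows: [0.075, 0.025, 0, 0, 0, 0, 0.2, 0.065, 0, 0, 0, 0, 0.325, 0.105, 0, 0, 0, 0, 0.39, 0.125, 0, 0, 0, 0, 0.39, 0.125, 0.1, 0, 0, 0, 0.39, 0.125, 0.2, 0, 0, 0, 0.39, 0.125, 0.2, 0, 0, 0]
  aperture: 0

```text
clock: 7.88
tcp_pos: [0.3982, -0.0138, 0.1145]
orientation: [-0.004, 0.37, 0.929, -0.001]
wrist_force: [0.7, 0.6, -1.4]
finger_gap: 0.0001
grip_force: 0.0
```

Run:
```python
from h import *
from workcell import env
go(env,cal(.05,.205,.054))
a=env.read_camera("top")["image"][130:260,230:370,::-1];b=env.read_camera("side")["image"][150:300,200:400,::-1]
f=lambda i,s:cv2.resize(i,None,fx=s,fy=s,interpolation=cv2.INTER_CUBIC)
a=f(a,2.8);b=f(b,2);H=max(len(a),len(b))
p=lambda i:cv2.copyMakeBorder(i,0,H-len(i),0,0,0)
cv2.imwrite("pics/z3.png",np.hstack([p(a),p(b)]))
```

```text
tool delta [-0.0052  0.0027  0.0604] rot [-0.0039 -0.007  -0.0001] t 7.875 tcp [ 0.3982 -0.0138  0.1145] cal [0.0475 0.2097]
```

View pics/z3.png

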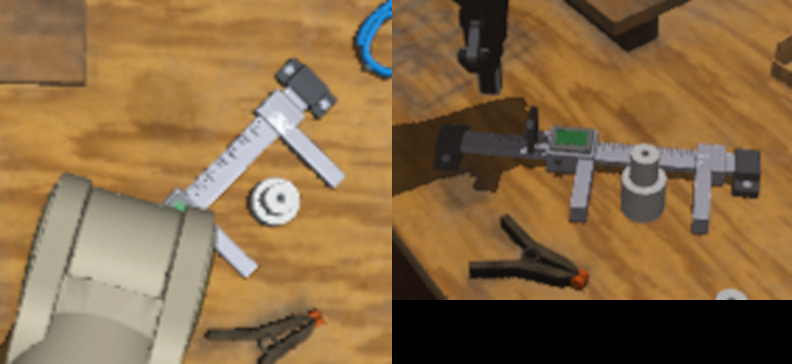

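The thick shaft stands upright in the gap, at crop (274,202) in the top view and (644,185) in the side view, clear of both jaws. Next, down behind the pad.

To row units: 0.06 m / 0.4 = 0.15, 0.057 m / 0.4 = 0.1425.

Request:
hand_motion:
  rows: [-0.0075, 0.0025, 0.05, 0, 0, 0, -0.0075, 0.0025, 0.1, 0, 0, 0, -0.0075, 0.0025, 0.1425, 0, 0, 0, -0.0075, 0.0025, 0.15, 0, 0, 0, -0.0075, 0.0025, 0.15, 0, 0, 0]

```text
clock: 8.6
tcp_pos: [0.4055, -0.0163, 0.0586]
orientation: [0.001, 0.37, 0.929, 0.0]
wrist_force: [0.8, 0.3, -0.2]
finger_gap: 0.0002
grip_force: 0.0
```

Run:
```python
from h import *
from workcell import env
go(env,cal(.05,.185,.054))
```

```text
tool delta [-0.0177 -0.0006  0.0046] rot [ 0.0008  0.0012 -0.0005] t 8.6 tcp [ 0.4055 -0.0163  0.0586] cal [0.0506 0.2027]
```

To row units: -0.027 m / 0.4 = -0.0675, 0.003 m / 0.4 = 0.0075.

Request:
hand_motion:
  rows: [-0.01, 0, 0.0075, 0, 0, 0, -0.02, 0, 0.0075, 0, 0, 0, -0.03, 0, 0.0075, 0, 0, 0, -0.0375, 0, 0.0075, 0, 0, 0, -0.045, 0, 0.0075, 0, 0, 0, -0.0525, 0, 0.0075, 0, 0, 0, -0.06, 0, 0.0075, 0, 0, 0, -0.0675, 0, 0.0075, 0, 0, 0]

```text
clock: 9.6
tcp_pos: [0.424, -0.0345, 0.0545]
orientation: [-0.0, 0.37, 0.929, 0.0]
wrist_force: [-1.2, 1.7, 0.6]
finger_gap: -0.0001
grip_force: 1.0
```

Request:
hand_motion:
  rows: [-0.01, 0, 0, 0, 0, 0, -0.02, 0, 0, 0, 0, 0, -0.03, 0, 0, 0, 0, 0, -0.04, 0, 0, 0, 0, 0, -0.05, 0, 0, 0, 0, 0]

```text
clock: 10.22
tcp_pos: [0.4389, -0.0485, 0.0545]
orientation: [-0.0, 0.37, 0.929, 0.0]
wrist_force: [-0.7, 2.6, -1.1]
finger_gap: -0.0
grip_force: 1.0
```

Run:
```python
from h import *
from workcell import env
go(env,cal(.05,.125,.055))
```

```text
tool delta [-0.0314 -0.0002 -0.0005] rot [ 0.0001 -0.0002 -0.0003] t 10.225 tcp [ 0.4389 -0.0485  0.0545] cal [0.0502 0.1564]
```

To row units: -0.02 m / 0.4 = -0.05, -0.018 m / 0.4 = -0.045.

Request:
hand_motion:
  rows: [-0.0075, 0, 0, 0, 0, 0, -0.015, 0, 0, 0, 0, 0, -0.0225, 0, 0, 0, 0, 0, -0.03, 0, 0, 0, 0, 0, -0.035, 0, 0, 0, 0, 0, -0.04, 0, 0, 0, 0, 0, -0.045, 0, 0, 0, 0, 0, -0.05, 0, 0, 0, 0, 0]

```text
clock: 11.22
tcp_pos: [0.4533, -0.0621, 0.0546]
orientation: [-0.0, 0.37, 0.929, 0.0]
wrist_force: [-1.2, 3.2, -0.1]
finger_gap: 0.0001
grip_force: 1.6
```

Run:
```python
from h import *
from workcell import env
go(env,cal(.05,.125,.055))
a=env.read_camera("top")["image"][130:260,230:370,::-1];b=env.read_camera("side")["image"][150:300,200:400,::-1]
f=lambda i,s:cv2.resize(i,None,fx=s,fy=s,interpolation=cv2.INTER_CUBIC)
a=f(a,2.8);b=f(b,2);H=max(len(a),len(b))
p=lambda i:cv2.copyMakeBorder(i,0,H-len(i),0,0,0)
cv2.imwrite("pics/z4.png",np.hstack([p(a),p(b)]))
```

```text
tool delta [-0.0115 -0.0002 -0.0004] rot [ 0.0002 -0.0001 -0.0003] t 11.225 tcp [ 0.4533 -0.0621  0.0546] cal [0.0502 0.1365]
```

View pics/z4.png

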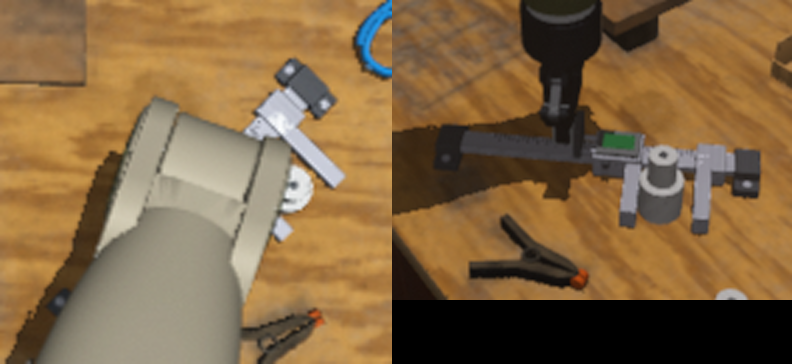

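The jaw has reached the shaft, at crop (660,190), and carries it along upright. A small gap of about 12 px remains to the fixed jaw at (695,190). I'll continue slowly and watch the force.

To row units: -0.006 m / 0.4 = -0.015, -0.0045 m / 0.4 = -0.0113.

Request:
hand_motion:
  rows: [-0.0038, 0, 0, 0, 0, 0, -0.0075, 0, 0, 0, 0, 0, -0.0113, 0, 0, 0, 0, 0, -0.015, 0, 0, 0, 0, 0, -0.015, 0, 0, 0, 0, 0]

```text
clock: 11.95
tcp_pos: [0.4578, -0.0665, 0.0546]
orientation: [0.0, 0.37, 0.929, -0.0]
wrist_force: [-0.4, 2.1, -0.6]
finger_gap: -0.0002
grip_force: 1.1
```

Request:
hand_motion:
  rows: [-0.0038, 0, 0, 0, 0, 0, -0.0075, 0, 0, 0, 0, 0, -0.0075, 0, 0, 0, 0, 0]

```text
clock: 12.32
tcp_pos: [0.46, -0.0685, 0.0546]
orientation: [0.0, 0.37, 0.929, -0.0]
wrist_force: [-1.3, 2.1, -1.3]
finger_gap: -0.0002
grip_force: 1.2
```

To row units: -0.002 m / 0.4 = -0.005, -0.0015 m / 0.4 = -0.0038.

Request:
hand_motion:
  rows: [-0.0038, 0, 0, 0, 0, 0, -0.005, 0, 0, 0, 0, 0, -0.005, 0, 0, 0, 0, 0]

```text
clock: 12.7
tcp_pos: [0.4611, -0.0696, 0.0546]
orientation: [-0.0, 0.37, 0.929, 0.0]
wrist_force: [-0.6, 3.0, -0.4]
finger_gap: -0.0003
grip_force: 1.8
```

To row units: -0.002 m / 0.4 = -0.005, -0.001 m / 0.4 = -0.0025.

Request:
hand_motion:
  rows: [-0.0025, 0, 0, 0, 0, 0, -0.005, 0, 0, 0, 0, 0, -0.005, 0, 0, 0, 0, 0]

```text
clock: 13.08
tcp_pos: [0.4616, -0.0699, 0.0545]
orientation: [-0.001, 0.37, 0.929, 0.001]
wrist_force: [-3.7, 7.4, 3.6]
finger_gap: 0.0002
grip_force: 4.1
```

Request:
hand_motion:
  rows: [-0.0025, 0, 0, 0, 0, 0, -0.005, 0, 0, 0, 0, 0, -0.005, 0, 0, 0, 0, 0]

```text
clock: 13.45
tcp_pos: [0.4628, -0.0711, 0.0545]
orientation: [-0.002, 0.37, 0.929, 0.001]
wrist_force: [-5.0, 8.3, 5.2]
finger_gap: 0.0002
grip_force: 4.5
```

The pad has started to give, at about 9 N. I'll press about 2 mm more.

To row units: -0.002 m / 0.4 = -0.005, -0.001 m / 0.4 = -0.0025.

Request:
hand_motion:
  rows: [-0.0025, 0, 0, 0, 0, 0, -0.005, 0, 0, 0, 0, 0, -0.005, 0, 0, 0, 0, 0]

```text
clock: 13.82
tcp_pos: [0.464, -0.0722, 0.0545]
orientation: [-0.002, 0.37, 0.929, 0.001]
wrist_force: [-6.0, 8.1, 5.5]
finger_gap: -0.0003
grip_force: 4.9
```

```bash
python3 -c "
from h import *
from workcell import env
s=[env.get_state()['tcp_pos']];go(env,cal(.05,.11,.055))"
```

```text
tool delta [-0.0118 -0.0002 -0.0006] rot [ 0.0005 -0.004   0.0005] t 13.825 tcp [ 0.464  -0.0722  0.0545] cal [0.0502 0.1218]
```

To row units: -0.001 m / 0.4 = -0.0025.

Request:
hand_motion:
  rows: [-0.0025, 0, 0, 0, 0, 0, -0.0025, 0, 0, 0, 0, 0, -0.0025, 0, 0, 0, 0, 0]

```text
clock: 14.2
tcp_pos: [0.4646, -0.0728, 0.0545]
orientation: [-0.002, 0.369, 0.929, 0.001]
wrist_force: [-5.5, 8.4, 6.7]
finger_gap: -0.0
grip_force: 5.1
```

Request:
hand_motion:
  rows: [0.0075, 0, 0, 0, 0, 0, 0.015, 0, 0, 0, 0, 0, 0.025, 0, 0, 0, 0, 0, 0.05, 0, 0, 0, 0, 0, 0.075, 0, 0, 0, 0, 0, 0.075, 0, 0, 0, 0, 0]

```text
clock: 14.95
tcp_pos: [0.4437, -0.0533, 0.0546]
orientation: [-0.0, 0.37, 0.929, -0.0]
wrist_force: [0.1, 0.2, -0.1]
finger_gap: -0.0003
grip_force: 0.0
```

Request:
hand_motion:
  rows: [0, 0, -0.075, 0, 0, 0, 0.025, 0, -0.2, 0, 0, 0, 0.125, 0, -0.325, 0, 0, 0, 0.25, 0, -0.375, 0, 0, 0, 0.375, 0, -0.375, 0, 0, 0, 0.375, 0, -0.375, 0, 0, 0]

```text
clock: 15.7
tcp_pos: [0.3334, 0.0507, 0.205]
orientation: [0.0, 0.368, 0.93, 0.0]
wrist_force: [0.6, 0.0, -0.0]
finger_gap: -0.0004
grip_force: 0.0
```

Run:
```python
from h import *
from workcell import env
a=env.read_camera("top")["image"][130:260,230:370,::-1];B=env.read_camera("side")["image"][:,:,::-1];b=B[150:345,200:400]
f=lambda i,s:cv2.resize(i,None,fx=s,fy=s,interpolation=cv2.INTER_CUBIC)
a=f(a,2.8);b=f(b,2);H=max(len(a),len(b))
p=lambda i:cv2.copyMakeBorder(i,0,H-len(i),0,0,0)
cv2.imwrite("pics/z5.png",np.hstack([p(a),p(b)]))
```

```text
(no output)
```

View pics/z5.png

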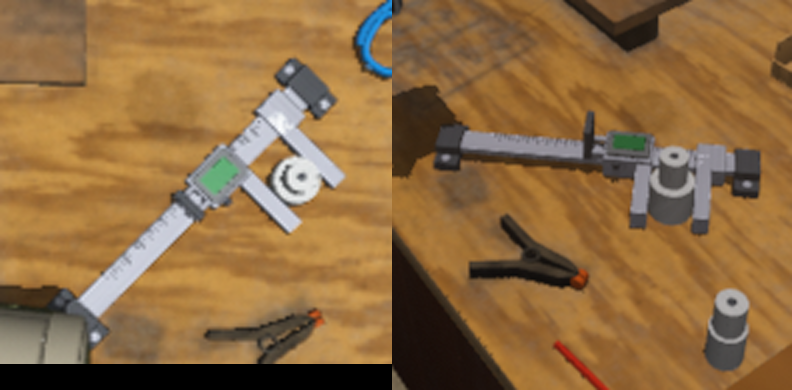

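The shaft is upright at crop (296,180) and touches both jaws. The jaw tips at (338,182) and (292,228) are about 60 mm apart centre to centre, which fits 44 + 16. The thin shaft is where it was and the arm is clear, so I'll hand in.

```bash
python3 -c "
from workcell import env
print(env.hand_in())"
```

```text
the job is handed in; nothing more can be done
None
```

The thick shaft stands upright on its wide end, held between both closed jaws. The pad gave about 4 mm at roughly 10 N, the arm backed off, the thin shaft was left untouched, and I handed the job in at about 16 s on the robot's clock (no verdict was returned).

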